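# Stopper the round flask and hold it down in the sprung test cradle

## Robot

A 6-joint arm with a two-finger parallel gripper is mounted at the origin on the work surface. World frame = base frame: x ahead of the robot, y to its left, z up, the work surface at z = 0. Lengths are in m, angles in degrees, forces in N, time in s.
With the tool pointing down it reaches from about 0.375 to 0.9 m from the base axis. Payload 3.1 kg.
Tool frame: the origin (TCP) lies at the very end of the fingers, on their centre line; the grasp point (between the pads) lies 19 mm behind it; z points along the fingers, y is the line along which they close (so a half turn about z gives the same grasp; the last joint's range is limited). The gripper opens to 87 mm and grips with 3 to 60 N. Pads are 19 mm wide; open, the fingers measure 117 mm over their backs; the gripper's body (75 mm by 190 mm) begins 51 mm behind the grasp point.
Start: joints at [-75.487, 30.224, 82.088, -0, 67.689, -10.227], TCP at [0.262, -0.568, 0.19] pointing down, gripper open.
Joint ranges: [-176.69, 176.69], [-43.24, 126.21], [12.49, 139.97], [-82, 262], [0, 151.66], [-163.58, 163.58]. Speed limits (degrees/s): [159.86, 159.86, 180, 180, 180, 180].

## Interface

Orientations are given as a 3x3 rotation matrix whose columns are the frame's x, y, z axes.
In Python, from rig import bot, imaging gives the robot as it stands.
- The arm moves only by the tool drive_tool, never from a script. Its argument "deltas" is text: rows parted by semicolons, each of 5 numbers parted by spaces: the finger opening in mm, from 0 to 87, then the shift along the world's x, y, z in mm, then the turn about the world's z in rad. In form: jaw dx dy dz twist; .... A call has 1 to 12 rows; each row is the pose to reach, as a shift and turn from the pose commanded when the call began; what a row does not reach only later rows make up. A row lasts 1/10 s, in which the tool goes at most 50 mm and 8.59 degrees, less where a joint would pass 70% of its speed; a pose out of reach is approached as far as the arm can. A call with a gripper value outside its range is refused whole. The fingers move at their own pace and stop on an object; the grip force is fixed at half the most. Time passes only in rows, so rows that repeat a pose let the fingers close. It gives the time, the measured TCP pose, the force, the opening and the grip force at its end, in the units of the state.
- bot.read_state(): the state, without advancing time (a new reading comes with each control period).
- imaging.capture(name): name is "scene" or "top"; returns the picture (400x640x3 uint8, red, green, blue); there is no depth.
- imaging.camera_model(name): a dict with "fx", "fy", "cx", "cy" (pixels), "dist" ([k1, k2, p1, p2, k3] as OpenCV has them; the pictures are not rectified), "T" (4x4, takes a point from camera to world coordinates). Camera axes: x right, y down, z forward; pixel columns grow to the right and rows downward; lengths in m; the calibration is good to about 2 mm. A picture is of the moment at which its call begins. camera_model takes no time and is no camera call.
- bot.hand_in(): hands the job in; it is judged then, once.
The state is a dict: "time_s": time; "joint_positions": joint angles; "qvel": joint speeds; "tau": joint torques, N m; "position": TCP position; "tcp_rot": TCP orientation; "force": force on the tool from outside, world axes, zero at the start; "moment": the same for the moment, N m; "opening": opening from 0.0 (shut) to 1.0 (fully open); "grasp_force": force on a finger pad.
Only numpy, scipy, OpenCV 4.12 (cv2) and the standard library are available. Lean on these libraries where they do the work, as an engineer would, in place of code of your own. Each camera call takes 0.05 s, during which the arm holds its last target. There are 200 camera calls.

## Task

Check a second-hand flask in the sprung test cradle: first stand the round flask upright in the cradle's ring, then fetch the stopper with the square handle from the rack and push its thin rod down into the flask's mouth until the flange sits on the rim. Then press down on the stopper so that flask and cradle sink fully to the stop, and finish while still holding it pressed down: do not let go. Leave the ball-handled stopper in the rack and all the other glass and tableware where it is.

Things in the scene. Friction and masses are not known exactly. Their poses are not given: they have to be found in the camera images.
- flask: the round glass flask, 130 mm high, about 0.3 kg, loose, standing on the table at the start. Ball-shaped body 76 mm across (widest 31 mm above the foot) on a flat foot 44 mm across; from 67 mm up a straight round neck of 26 mm outside diameter. Origin: centre of the underside of the foot; z up along the neck. Take it by the neck.
- flask_mouth (a point): centre of the flask's open mouth, at the top of the neck, 130 mm above the foot. The round opening is 13 mm wide and 60 mm deep.
- stopper: the wanted glass stopper, 50 g, loose: square handle 16 x 16 mm, 33 tall, on a round flange 24 wide, 5 thick; below it a thin round-ended rod 7 in diameter, 55 long. Origin: centre of the flange's underside (handle 5 to 38 mm above it, rod to 55 below); z up, x, y square to the handle's faces. Starts upright in a rack hole, flange on the rack's top. Fully in, its origin is at flask_mouth.
- ball_stopper: the other stopper in the rack, with a ball-shaped handle 28 mm across and a short 9 mm rod (22 mm long): not wanted. Origin: centre of its flange's underside, z up.
- rack: fixed wooden stopper rack, 60 x 160 x 66 mm high, two holes 90 mm apart along its y axis (45 mm either side of the middle), 13 mm wide and 62 mm deep. Origin: centre of its underside.
- stand: fixed grey base of the sprung cradle, 120 x 120 mm, 26 mm high, that carries the steel cradle on three springs. Origin: centre of its underside on the table.
- cradle_seat (a point): centre of the flat floor of the sprung steel cradle, where the flask's foot stands; 56 mm above the table with the springs up, it sinks with the cradle. A round steel ring, 75 mm inside and 86 outside diameter, stands 16 mm up from this floor and takes the flask's body with about 2 mm of play all round, centring it as it is lowered.
- cradle (a joint): how far the cradle is pushed down, m: 0 with the springs up, 0.014 hard on its stop. The empty flask does not push it down by its own weight; with the flask in it, it starts to sink under about 4 N of push and is fully down at about 9 N. It springs back when let go.
- tumbler: bystander, to be left alone: clear tumbler, 72 mm wide, 85 mm high, standing loose on the table. Origin: centre of its underside, z up.
- bowl: bystander, to be left alone: clear glass bowl, 120 mm wide, 50 mm high, standing loose on the table. Origin: centre of its underside, z up.
- goblet: bystander, to be left alone: stemmed goblet, 64 mm wide, 115 mm high, standing loose on the table. Origin: centre of its underside, z up.
- candlestick: bystander, to be left alone: brass candlestick, 76 mm wide, 100 mm high, standing loose on the table. Origin: centre of its underside, z up.
- jar: bystander, to be left alone: closed clear jar with steel lid, 68 mm wide, 90 mm high, standing loose on the table. Origin: centre of its underside, z up.
- mug: bystander, to be left alone: ceramic mug, 80 mm wide and handle, 90 mm high, standing loose on the table. Origin: centre of its underside, z up.
Mind the look-alikes: they are no part of the job. Leave any purple or red look-alike of the flask alone.

How it is judged (in metres and radians):
On the way, in this order (a step that is already met when the one before it is completed fails the run):
1. the flask stands upright in the cradle's ring, its foot on the cradle's floor (horizontal distance between flask and cradle_seat below 0.007 m and z of flask in the frame of cradle_seat between -0.003 and 0.004 m and angle between flask's own z axis and vertical below 0.1 rad), for 0.2 s.
2. with the flask in the cradle, the stopper's rod has entered its mouth by 20 mm or more (all of step 1 and horizontal distance between stopper and flask_mouth below 0.009 m and z of stopper in the frame of flask_mouth between -0.004 and 0.035 m).
At the end, for the whole second after the job is handed in: Held for the last second: cradle 10.5 mm or more down (of 14), over 2.5 N between stopper and flask; flask in the ring within 7 mm of centre, foot within 4 mm of the floor, upright to 0.1 rad; stopper home: flange within 4 mm of the rim, 6 mm of centre, upright to 0.12 rad (all of step 1 and horizontal distance between stopper and flask_mouth below 0.006 m and z of stopper in the frame of flask_mouth below 0.004 m and angle between stopper's own z axis and vertical below 0.12 rad and value of joint cradle above 0.0105 m and contact force between stopper and flask above 2.5 N); the arm keeps its last pose, push and grip.
It fails at once if the tumbler, bowl or goblet is moved by more than 40 mm or tipped over (distance of any of tumbler, bowl, goblet from where it was at the start of the episode above 0.04 m or angle between any of tumbler, bowl, goblet's own z axis and vertical above 0.6 rad).
It fails at once if the candlestick, jar or mug is moved by more than 40 mm or tipped over (distance of any of candlestick, jar, mug from where it was at the start of the episode above 0.04 m or angle between any of candlestick, jar, mug's own z axis and vertical above 0.6 rad).
It fails at once if the ball-handled stopper is taken from the rack or pushed over (distance of ball_stopper from where it was at the start of the episode above 0.02 m or angle between ball_stopper's own z axis and vertical above 0.4 rad).
It fails at once if the flask is tipped by more than about 45 degrees (angle between flask's own z axis and vertical above 0.8 rad).
It also fails if it takes over 58 s, if anything falls off the work surface, if the arm or the gripper's body presses on something with over 40 N, if the wrist force passes 120 N, or if a joint passes its speed limit or range.

## Working session

There is one attempt and no reset: what is moved stays moved. The work goes in short steps, Python scripts to look and compute and a tool call to move; the robot and the scene stay as the last step left them, time stands still between calls to the robot, and variables do not carry over. Pictures are saved under pics/ and viewed, at most 10 in all, crops included, and the job is handed in when it is done.

Besides the shell and the picture viewer there is one more tool, called by a JSON object that holds its "fn" and its "kwargs", one argument or row to a line. drive_tool: Moves the arm, as the interface text tells. Its arguments: {"type":"object","properties":{"deltas":{"type":"string"}},"required":["deltas"]}

```bash
mkdir -p pics; cat > h.py <<'E'
import numpy as np, cv2
from rig import bot, imaging
def shot(n,f):
    im=imaging.capture(n); cv2.imwrite('pics/'+f,im[:,:,::-1]); return im
def ray(n,u,v):
    m=imaging.camera_model(n); K=np.array([[m['fx'],0,m['cx']],[0,m['fy'],m['cy']],[0,0,1]])
    p=cv2.undistortPoints(np.array([[[u,v]]],float),K,np.array(m['dist'],float))[0,0]
    T=np.array(m['T']); return T[:3,3],T[:3,:3]@np.array([p[0],p[1],1])
def onz(n,u,v,z):
    o,d=ray(n,u,v); return o+d*(z-o[2])/d[2]
def proj(n,P):
    m=imaging.camera_model(n); K=np.array([[m['fx'],0,m['cx']],[0,m['fy'],m['cy']],[0,0,1]])
    W=np.linalg.inv(np.array(m['T'])); 
    return cv2.projectPoints(np.array([P],float),cv2.Rodrigues(W[:3,:3])[0],W[:3,3],K,np.array(m['dist'],float))[0][0,0]
def tri(a,b):
    (o1,d1),(o2,d2)=ray(*a),ray(*b); d1=d1/np.linalg.norm(d1);d2=d2/np.linalg.norm(d2)
    s=np.linalg.lstsq(np.c_[d1,-d2],o2-o1,rcond=None)[0]; p,q=o1+s[0]*d1,o2+s[1]*d2
    return (p+q)/2,np.linalg.norm(p-q)
E
python3 - <<'E'
from h import *
for n in('scene','top'):
    shot(n,n+'0.png'); m=imaging.camera_model(n); print(n,m['fx'],np.round(m['T'],3).tolist())
print(bot.read_state())
E
```

```text
scene 410.37889707161884 [[0.545, 0.681, -0.489, 0.953], [0.838, -0.45, 0.307, -0.243], [-0.011, -0.577, -0.816, 0.741], [0.0, 0.0, 0.0, 1.0]]
top 389.6857064253895 [[-0.023, -0.987, 0.159, 0.459], [-1.0, 0.025, 0.012, 0.004], [-0.015, -0.158, -0.987, 0.893], [0.0, 0.0, 0.0, 1.0]]
{'time_s': 0.1, 'joint_positions': array([-7.54868398e+01,  3.02738977e+01,  8.21493679e+01, -1.07029822e-03,
        6.76889855e+01, -1.02279052e+01]), 'qvel': array([-0.05485088, -0.11302495, -0.14854019, -0.09525402,  0.18561192,
       -0.06156104]), 'tau': array([-3.00750912e-05, -4.40985167e+01, -1.77151895e+01,  6.34478847e-02,
        5.34001691e-02, -4.44109151e-05]), 'position': array([ 0.26140508, -0.56691204,  0.18956498]), 'tcp_rot': array([[ 9.08205557e-01,  4.18524084e-01, -5.07698081e-04],
       [ 4.18524261e-01, -9.08203646e-01,  1.89230342e-03],
       [ 3.30881309e-04, -1.93108445e-03, -9.99998081e-01]]), 'force': array([-0.36349839,  0.45746661, -0.14951908]), 'moment': array([0.00423452, 0.05068836, 0.05441126]), 'grasp_force': 0.0, 'opening': 1.001383764070699}
```

View pics/scene0.png

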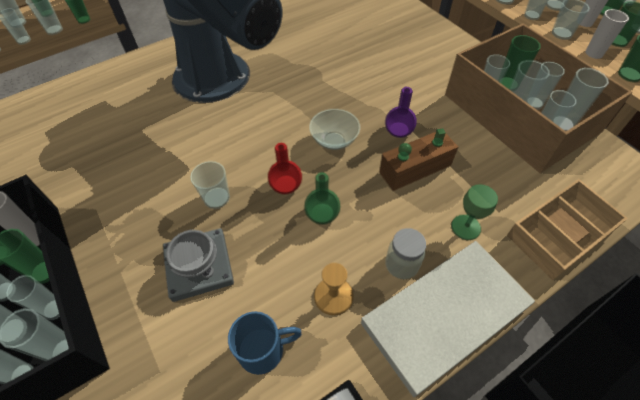

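View pics/top0.png

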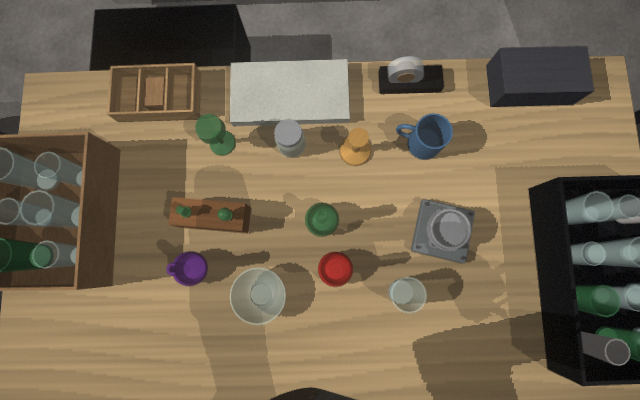

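Flask candidates in the scene view are green (322,205), red (285,170) and purple (402,118). The green one is wanted, because red and purple are named look-alikes. The rack's stoppers are at scene (404,151) and (440,137). I'll enlarge these and measure.

```bash
python3 - <<'E'
from h import *
a=cv2.imread('pics/scene0.png');b=cv2.imread('pics/top0.png')
c1=cv2.resize(a[110:235,290:470],None,fx=4.4,fy=4.4,interpolation=cv2.INTER_CUBIC)[:, :792]
c1=cv2.resize(c1,(432,300));
c2=cv2.resize(a[120:195,375:465],(360,300),interpolation=cv2.INTER_CUBIC)
c3=cv2.resize(b[185:245,160:260],(400,240),interpolation=cv2.INTER_CUBIC)
c4=cv2.resize(b[190:270,400:490],(320,284),interpolation=cv2.INTER_CUBIC)[:240]
out=np.zeros((540,792,3),np.uint8);out[:300,:432]=c1;out[:300,432:]=c2;out[300:,:400]=c3;out[300:,400:720]=c4
cv2.imwrite('pics/crop1.png',out)
for n,im in(('scene',a),('top',b)):
    hsv=cv2.cvtColor(im,cv2.COLOR_BGR2HSV); m=cv2.inRange(hsv,(50,70,25),(90,255,255))
    k,l,s,c=cv2.connectedComponentsWithStats(m)
    for i in range(1,k):
        if s[i,4]>15:print(n,s[i],c[i].round(1))
E
```

```text
scene [33  0  8  3 17] [35.9  0.7]
scene [ 65   0  25  23 326] [78.4 10. ]
scene [601   0  39  46 744] [625.1  20.4]
scene [43 11  7  4 17] [45.5 11.9]
scene [ 500   35   40   54 1032] [519.2  57. ]
scene [619  35  21  46 550] [632.   63.3]
scene [437 129   8   7  40] [440.2 131.4]
scene [433 136  10  10  70] [437.2 141.2]
scene [398 144  13  17 154] [404.  151.5]
scene [ 305  173   35   51 1106] [321.9 201.8]
scene [ 452  185   46   55 1375] [474.4 210.8]
scene [   0  229   50   55 1729] [ 22.3 255.3]
top [196 114  39  41 965] [214.5 134.1]
top [305 205  32  31 764] [320.7 219.4]
top [176 206  15  11 111] [183.6 210.8]
top [218 209  14  11 126] [224.5 214.1]
top [   0  238   51   34 1289] [ 21.3 255.3]
top [ 575  284   45   34 1214] [597.3 299.7]
top [595 326  45  36 648] [623.2 338.4]
```

View pics/crop1.png

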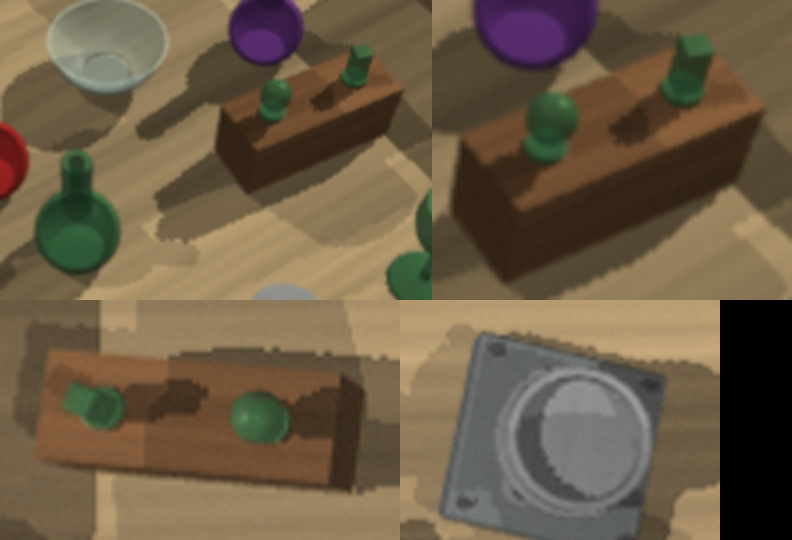

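The wanted stopper has the square handle: scene (438,138), top (184,211). The ball stopper is at scene (404,151). The green flask's mouth is at scene (322,176), and the cradle ring is at top (450.6,229.4).

```bash
python3 - <<'E'
from h import *
r=lambda x:np.round(x,4)
print('mouth',r(onz('scene',322,176.3,.13)),'body',r(onz('scene',321.5,206,.031)),r(onz('top',320.7,219.4,.036)))
t=cv2.imread('pics/top0.png')
print('stopper top',r(onz('scene',440.5,131.5,.104)),r(onz('top',178.8,209.5,.104)),'flange',r(onz('scene',438,142.5,.0695)),r(onz('top',186,212,.0705)))
c=[(50,350),(340,372),(330,482),(37,458)]
R=[onz('top',160+x/4,185+(y-300)/4,.066) for x,y in c]; print('rack',r(R),r(np.mean(R,0)),[r(np.linalg.norm(R[i]-R[i-1])) for i in range(4)])
print('ball',r(onz('top',225,214,.085)),r(onz('scene',404,149,.085)))
print('ring',r(onz('top',450.6,229.4,.072)),r(onz('top',450.6-11.5-9,229.4,.072)))
c=[(483,333),(665,376),(440,517)]
S=[onz('top',400+(x-400)/3.556,190+(y-300)/3.556,.026) for x,y in c];print('stand',r(S),r((S[1]+S[2])/2))
s=cv2.imread('pics/scene0.png')[220:310,150:245];cv2.imwrite('pics/crop2.png',cv2.resize(s,(760,600),fx=0,fy=0,interpolation=cv2.INTER_CUBIC)[:600])
for n,P in(('bowl',onz('top',258,296,.045)),('purple',onz('top',190,268,.04)),('red',onz('top',336,268,.04)),('jar',onz('top',288,135,.09)),('tumbler',onz('top',408,293,.06)),('candle',onz('top',357,140,.1)),('goblet',onz('top',210,127,.11))):print(n,r(P))
E
```

```text
mouth [0.5561 0.0103 0.13  ] body [0.5562 0.0079 0.031 ] [0.5555 0.0145 0.036 ]
stopper top [0.5775 0.2972 0.104 ] [0.5756 0.3054 0.104 ] flange [0.5788 0.299  0.0695] [0.5747 0.3024 0.0705]
rack [[0.6079 0.3347 0.066 ]
 [0.5917 0.1764 0.066 ]
 [0.5325 0.1813 0.066 ]
 [0.5492 0.3396 0.066 ]] [0.5703 0.258  0.066 ] [np.float64(0.0589), np.float64(0.1591), np.float64(0.0594), np.float64(0.1591)]
ball [0.5664 0.2144 0.085 ] [0.5615 0.2136 0.085 ]
ring [ 0.5234 -0.2585  0.072 ] [ 0.5245 -0.2155  0.072 ]
stand [[ 0.5963 -0.2172  0.026 ]
 [ 0.566  -0.3298  0.026 ]
 [ 0.4816 -0.1831  0.026 ]] [ 0.5238 -0.2565  0.026 ]
bowl [0.3939 0.1517 0.045 ]
purple [0.4559 0.301  0.04  ]
red [ 0.4489 -0.0161  0.04  ]
jar [0.7334 0.0798 0.09  ]
tumbler [ 0.3941 -0.164   0.06  ]
candle [ 0.7148 -0.0669  0.1   ]
goblet [0.7492 0.2428 0.11  ]
```

View pics/crop2.png

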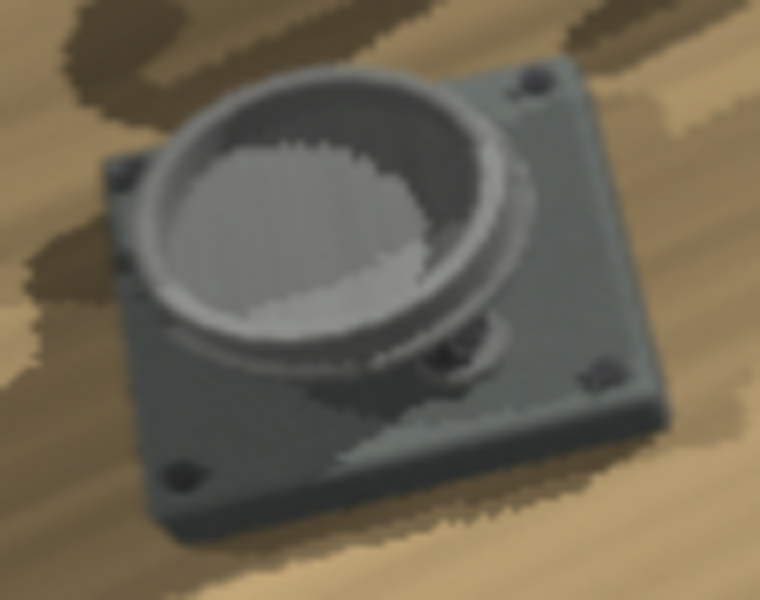

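The crop shows the ring rim's centre at about scene (190,251). Two views put the flask at about (0.556, 0.011). I'll move above it.

{"fn": "drive_tool", "kwargs": {
  "deltas": "87 60 120 0 0;87 294 579 0 0;87 294 579 0 0;87 294 579 0 0;87 294 579 0 0;87 294 579 0 0;87 294 579 0 0;87 294 579 0 0;87 294 579 0 0;87 294 579 0 0;87 294 579 0 0;87 294 579 0 0"
}}

```text
time_s: 1.3
position: [0.5335, -0.0305, 0.1902]
tcp_rot: [[0.908, 0.419, -0.001], [0.419, -0.908, 0.0], [-0.001, -0.0, -1.0]]
force: [0.5, 0.1, -0.1]
opening: 1.002
grasp_force: 0.0
```

```bash
python3 - <<'E'
from h import *
print(onz('scene',189.8,250.8,.072))
s=bot.read_state(); print(s['position'],s['joint_positions'],s['tcp_rot'])
E
```

```text
[ 0.52873406 -0.2616015   0.072     ]
[ 0.53354277 -0.03053104  0.19020404] [-1.52587134e+01  2.32929237e+01  9.50753686e+01 -7.33789147e-03
  6.16645059e+01  4.99996905e+01] [[ 9.08178967e-01  4.18581683e-01 -5.81921242e-04]
 [ 4.18581776e-01 -9.08179110e-01  4.19005142e-05]
 [-5.10949928e-04 -2.81634793e-04 -9.99999830e-01]]
```

{"fn": "drive_tool", "kwargs": {
  "deltas": "87 20 40 0 0;87 20 40 0 0;87 20 40 0 0;87 20 40 0 0"
}}

```text
time_s: 1.7
position: [0.5524, 0.0067, 0.1901]
tcp_rot: [[0.908, 0.418, -0.001], [0.418, -0.908, -0.0], [-0.001, -0.0, -1.0]]
force: [-0.3, -0.1, -0.3]
opening: 0.997
grasp_force: 0.0
```

```bash
python3 - <<'E'
from h import *
s=bot.read_state(); p=s['position'];print(p)
im=shot('scene','s1.png'); print(proj('scene',p),proj('scene',[.556,.011,.13]))
c=im[60:240,220:460,::-1];cv2.imwrite('pics/crop3.png',cv2.resize(c,(800,600),interpolation=cv2.INTER_CUBIC))
E
```

```text
[0.55242417 0.00670271 0.1900835 ]
[318.88256726 154.97415632] [322.30958009 176.09744746]
```

View pics/crop3.png

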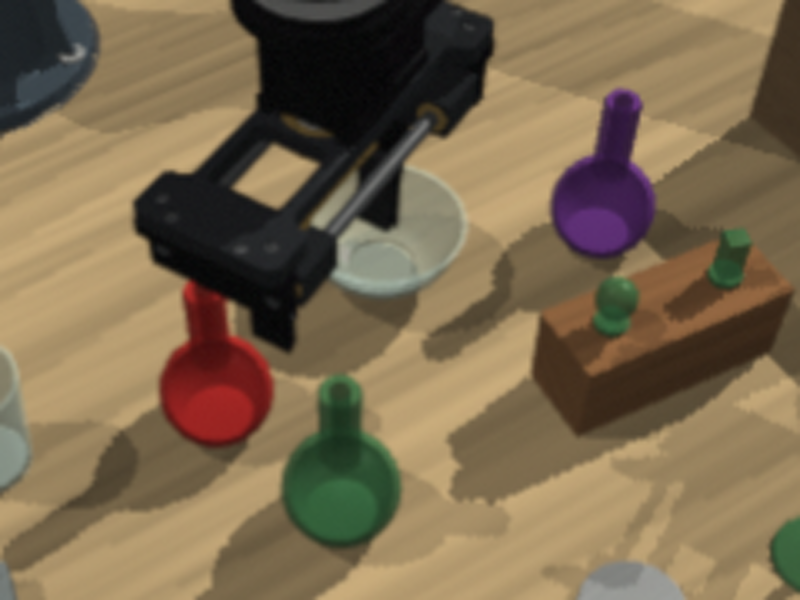

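```bash
python3 - <<'E'
from h import *
s=bot.read_state(); p=s['position'];R=s['tcp_rot']
for k in(-.058,-.0435,.0435,.058): print(k,proj('scene',p+R[:,1]*k), proj('scene',p+R[:,1]*k-R[:,2]*.0))
E
```

```text
-0.058 [335.7282115  134.50731263] [335.7282115  134.50731263]
-0.0435 [331.59292775 139.49337206] [331.59292775 139.49337206]
0.0435 [305.02341515 171.54838193] [305.02341515 171.54838193]
0.058 [300.28126505 177.27307578] [300.28126505 177.27307578]
```

{"fn": "drive_tool", "kwargs": {
  "deltas": "87 4 4 0 0;87 4 4 -50 0;87 4 4 -50 0"
}}

```text
time_s: 2.05
position: [0.5524, 0.0112, 0.1356]
tcp_rot: [[0.909, 0.417, -0.013], [0.417, -0.909, 0.002], [-0.01, -0.007, -1.0]]
force: [-0.4, -0.1, -1.2]
opening: 1.001
grasp_force: 0.0
```

Seen tips are about 8 px higher than projected, so I'll check with both views before going lower.

```bash
python3 - <<'E'
from h import *
a=shot('scene','s2.png');b=shot('top','t2.png');s=bot.read_state(); p=s['position'];R=s['tcp_rot'];print(p)
o=np.zeros((560,800,3),np.uint8)
for n,im,x0,y0,px in(('scene',a,272,120,0),('top',b,272,150,400)):
    c=im[y0:y0+112,x0:x0+80,::-1]; c=cv2.resize(c,(400,560),interpolation=cv2.INTER_CUBIC)
    for k in(-.0435,0,.0435):
        for z in (0,):
            q=proj(n,p+R[:,1]*k); cv2.circle(c,(int((q[0]-x0)*5),int((q[1]-y0)*5)),4,(0,0,255),-1)
    q=proj(n,[.556,.011,.13]); cv2.circle(c,(int((q[0]-x0)*5),int((q[1]-y0)*5)),4,(255,0,255),-1)
    o[:,px:px+400]=c
cv2.imwrite('pics/crop4.png',o)
E
```

```text
[0.5562326  0.01089399 0.13996045]
```

View pics/crop4.png

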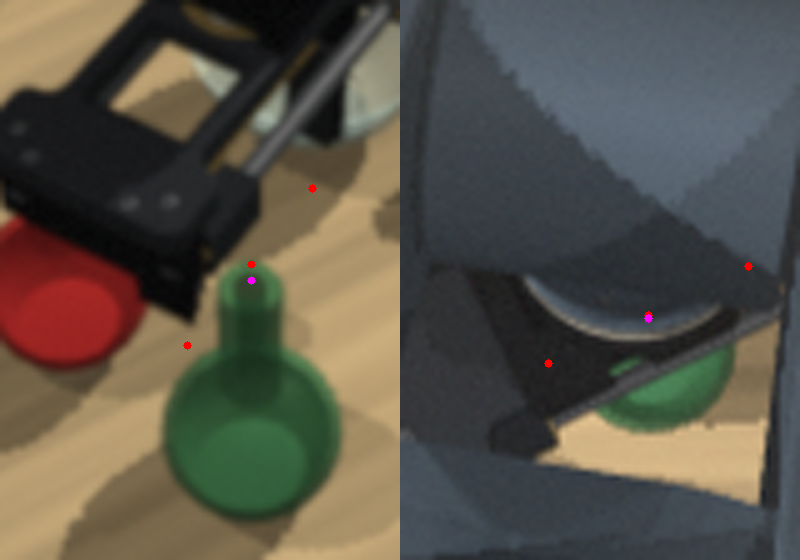

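```bash
python3 - <<'E'
from h import *
s=bot.read_state(); p=s['position'];R=s['tcp_rot']
P,e=tri(('scene',350,115),('top',302,234));print('rod end',P,e,R.T@(P-p))
print(proj('top',p),proj('top',p-R[:,2]*.07),proj('scene',p-R[:,2]*.07))
# where must tip midpoint be, if z or xy is wrong
print(onz('scene',272+325/5,120+143/5,p[2]),p-R[:,1]*.0435, onz('scene',272+170/5,120+308/5,p[2]),p+R[:,1]*.058)
a=cv2.imread('pics/s2.png')[60:210,230:390];b=cv2.imread('pics/t2.png')[130:290,240:400]
o=np.zeros((600,800,3),np.uint8);o[:375,:400]=cv2.resize(a,(400,375),interpolation=3);o[:400,400:]=cv2.resize(b,(400,400),interpolation=3)
o=cv2.convertScaleAbs(o,alpha=2.2,beta=10)
cv2.imwrite('pics/crop5.png',o[:400])
E
```

```text
rod end [0.52234414 0.06430627 0.22898905] 0.046844778699901994 [-0.00874621 -0.06284992 -0.08888635]
[321.74593823 213.01268556] [321.29095405 207.81206718] [322.00827478 147.90395042]
[0.52175613 0.06754749 0.13996045] [0.53808207 0.05042627 0.14004322] [ 0.55663636 -0.02499734  0.13996045] [ 0.5804333  -0.04181573  0.1398501 ]
```

View pics/crop5.png

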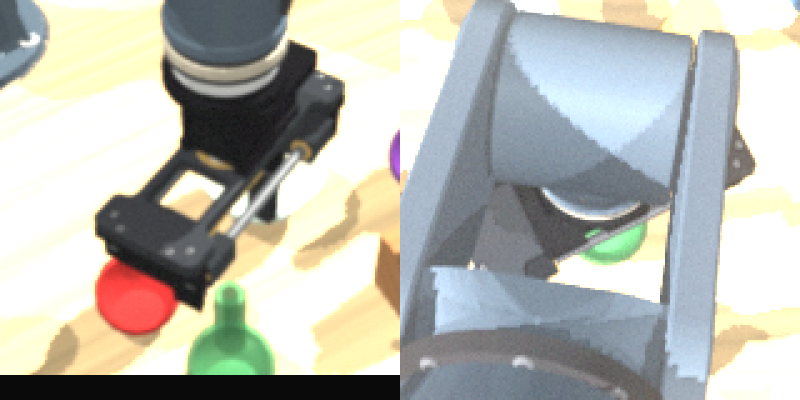

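In the last crop, the wrist flange and gripper body agree with the reported position. Only the visible tip ends look high. Going down to TCP z≈0.08 is safe either way, since the neck spans 67–130 mm.

{"fn": "drive_tool", "kwargs": {
  "deltas": "87 0 0 -30 0;87 0 0 -50 0;87 0 0 -60 0;87 0 0 -60 0;87 0 0 -60 0;87 0 0 -60 0"
}}

```text
time_s: 2.75
position: [0.5585, 0.0112, 0.082]
tcp_rot: [[0.908, 0.418, 0.003], [0.418, -0.908, -0.001], [0.003, 0.002, -1.0]]
force: [-0.9, 0.3, -0.5]
opening: 1.002
grasp_force: 0.0
```

```bash
python3 - <<'E'
from h import *
a=shot('scene','s3.png');s=bot.read_state(); p=s['position'];R=s['tcp_rot'];print(p)
c=cv2.convertScaleAbs(cv2.resize(a[100:250,250:400,::-1],(600,600),interpolation=3),alpha=1.6,beta=10)
for k in(-.0435,0,.0435):
    q=proj('scene',p+R[:,1]*k); cv2.circle(c,(int((q[0]-250)*4),int((q[1]-100)*4)),3,(0,0,255),-1)
cv2.imwrite('pics/crop6.png',c)
E
```

```text
[0.55831431 0.01120645 0.08184876]
```

View pics/crop6.png

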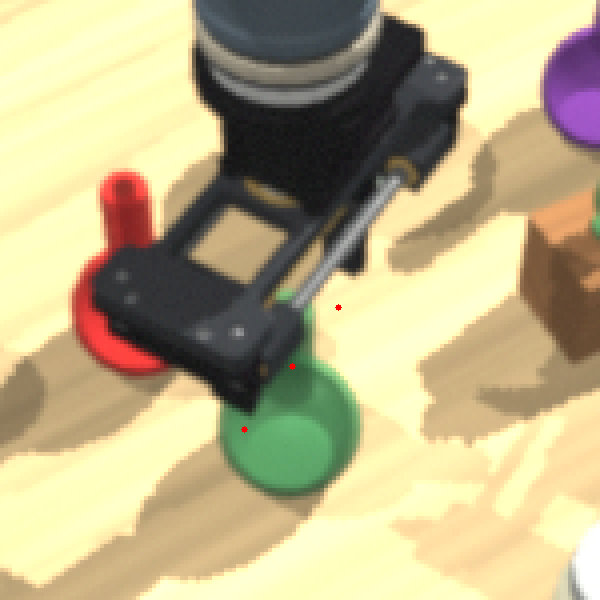

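The neck lies between the fingers, so I'll close.

{"fn": "drive_tool", "kwargs": {
  "deltas": "60 0 0 0 0;40 0 0 0 0;30 0 0 0 0;20 0 0 0 0;20 0 0 0 0;20 0 0 0 0;20 0 0 0 0;20 0 0 0 0;20 0 0 0 0"
}}

```text
time_s: 3.7
position: [0.5573, 0.0113, 0.0804]
tcp_rot: [[0.908, 0.419, 0.0], [0.419, -0.908, -0.0], [0.0, 0.0, -1.0]]
force: [0.3, 0.6, -0.7]
opening: 0.292
grasp_force: 30.0
```

{"fn": "drive_tool", "kwargs": {
  "deltas": "20 0 0 30 0;20 0 0 60 0;20 0 0 90 0;20 0 0 105 0;20 0 0 105 0;20 0 -50 105 0;20 -10 -100 105 0;20 -20 -150 105 0;20 -25 -200 105 0;20 -30 -230 105 0;20 -30 -230 105 0;20 -30 -230 105 0"
}}

```text
time_s: 4.9
position: [0.5258, -0.2185, 0.1835]
tcp_rot: [[0.909, 0.416, -0.003], [0.416, -0.909, 0.003], [-0.001, -0.004, -1.0]]
force: [-0.1, 0.2, -3.6]
opening: 0.291
grasp_force: 30.0
```

```bash
cat >> h.py <<'E'
def green(n,im,box,lo=(50,70,25)):
    x0,y0,x1,y1=box; m=cv2.inRange(cv2.cvtColor(im,cv2.COLOR_RGB2HSV),lo,(90,255,255)); q=np.zeros_like(m); q[y0:y1,x0:x1]=m[y0:y1,x0:x1]
    k,l,s,c=cv2.connectedComponentsWithStats(q); i=1+np.argmax(s[1:,4]); return s[i],c[i],l==i
E
python3 - <<'E'
from h import *
s=bot.read_state(); p=s['position'];print(p,s['opening'],s['grasp_force'])
a=shot('scene','s4.png');b=shot('top','t4.png')
for n,im in(('scene',a),('top',b)):
    q=proj(n,[p[0],p[1],p[2]-.05]); x,y=q.astype(int)
    st,c,_=green(n,im,(max(x-50,0),max(y-50,0),x+50,y+50)); print(n,q,st,c, proj(n,[p[0],p[1],p[2]-.0804+.031]))
E
```

```text
[ 0.52584326 -0.21847871  0.18350541] 0.2910923310875521 29.990063030272722
scene [202.53620635 221.10382455] [ 180  182   44   60 1686] [199.47330961 216.35824437] [202.45132648 220.92402524]Traceback (most recent call last):
  File "<stdin>", line 6, in <module>
  File "h.py", line 21, in green
    k,l,s,c=cv2.connectedComponentsWithStats(q); i=1+np.argmax(s[1:,4]); return s[i],c[i],l==i
                                                     ~~~~~~~~~^^^^^^^^^
    return _wrapfunc(a, 'argmax', axis=axis, out=out, **kwds)
    return bound(*args, **kwds)
ValueError: attempt to get argmax of an empty sequence
```

The flask is held and upright: its body centre is at scene (202,220), with (202.5,221) expected. I'll refine the ring centre from the saved first pictures.

```bash
python3 - <<'E'
from h import *
for n,c0 in(('top',(450.6,229.4)),('scene',(189.8,250.8))):
    g=cv2.imread(f'pics/{n}0.png',0).astype(np.float32); g=cv2.GaussianBlur(g,(0,0),.8)
    ref=onz(n,*c0,.072)
    for it in range(6):
        d=[];th=np.linspace(0,2*np.pi,72,endpoint=False)
        rr=np.arange(.034,.049,.0005)
        prof=np.array([[cv2.getRectSubPix(g,(1,1),tuple(map(float,proj(n,ref+r*np.array([np.cos(t),np.sin(t),0])))))[0,0] for r in rr] for t in th])
        # rim = bright crest between 37.5 and 43 mm
        k=prof.argmax(1); ok=(k>3)&(k<len(rr)-4); r=rr[k]
        A=np.c_[np.cos(th),np.sin(th),np.ones(72)][ok]; y=r[ok]
        for _ in range(4):
            x=np.linalg.lstsq(A,y,rcond=None)[0]; e=abs(A@x-y); g2=e<max(2*np.median(e),.001); A,y=A[g2],y[g2]
        ref=ref+np.array([x[0],x[1],0])
    print(n,ref,x[2],len(y),e.std())
E
```

```text
Traceback (most recent call last):
  File "h.py", line 12, in proj
    m=imaging.camera_model(n); K=np.array([[m['fx'],0,m['cx']],[0,m['fy'],m['cy']],[0,0,1]])
ValueError: time passes only in moves, steps and waits
```

```bash
cat > e.py <<'E'
import functools
imaging_cm=functools.lru_cache(None)(imaging.camera_model)
E
sed -i 's/^from rig import bot, imaging/&\nimport functools\ncam=functools.lru_cache(None)(imaging.camera_model)/; s/m=imaging.camera_model(n)/m=cam(n)/' h.py; rm e.py
python3 - <<'E'
from h import *
for n,c0 in(('top',(450.6,229.4)),('scene',(189.8,250.8))):
    g=cv2.GaussianBlur(cv2.imread(f'pics/{n}0.png',0).astype(np.float32),(0,0),.8)
    ref=onz(n,*c0,.072); th=np.linspace(0,2*np.pi,72,endpoint=False); rr=np.arange(.034,.049,.0005)
    for it in range(6):
        prof=np.array([[cv2.getRectSubPix(g,(1,1),tuple(map(float,proj(n,ref+r*np.array([np.cos(t),np.sin(t),0])))))[0,0] for r in rr] for t in th])
        k=prof.argmax(1); ok=(k>3)&(k<len(rr)-4)
        A=np.c_[np.cos(th),np.sin(th),np.ones(72)][ok]; y=rr[k][ok]
        for _ in range(4):
            x=np.linalg.lstsq(A,y,rcond=None)[0]; e=abs(A@x-y); q=e<max(2*np.median(e),.001); A,y=A[q],y[q]
        ref=ref+np.array([x[0],x[1],0])
    print(n,ref,x[2],len(y),e.std())
E
```

```text
top [ 0.52504643 -0.25673013  0.072     ] 0.039996007819958226 53 0.00027648483265583774
scene [ 0.52421161 -0.25965363  0.072     ] 0.03966383788340385 49 0.0002307366240256921
```

{"fn": "drive_tool", "kwargs": {
  "deltas": "20 -1 -40 0 0;20 -1 -40 0 0;20 -1 -40 0 0;20 -1 -40 0 0;20 -1 -40 -15 0;20 -1 -40 -25 0;20 -1 -40 -25 0;20 -1 -40 -25 0"
}}

```text
time_s: 5.8
position: [0.5261, -0.2579, 0.1602]
tcp_rot: [[0.908, 0.419, -0.001], [0.419, -0.908, 0.001], [-0.0, -0.001, -1.0]]
force: [0.3, -0.1, -2.8]
opening: 0.294
grasp_force: 30.0
```

{"fn": "drive_tool", "kwargs": {
  "deltas": "20 -1 0 -6 0;20 -1 0 -12 0;20 -1 0 -16 0;20 -1 0 -19 0;20 -1 0 -21 0;20 -1 0 -21 0;20 -1 0 -21 0"
}}

```text
time_s: 6.5
position: [0.5253, -0.2587, 0.1395]
tcp_rot: [[0.908, 0.418, 0.0], [0.418, -0.908, -0.0], [0.0, 0.0, -1.0]]
force: [-0.1, 0.5, -3.4]
opening: 0.291
grasp_force: 30.0
```

No ring contact: the lateral force is about 0. I'll lower the last 3 mm in small steps.

{"fn": "drive_tool", "kwargs": {
  "deltas": "20 0 0 -1 0;20 0 0 -2 0;20 0 0 -3 0;20 0 0 -3 0;20 0 0 -3 0"
}}

```text
time_s: 7.0
position: [0.5254, -0.2586, 0.1367]
tcp_rot: [[0.908, 0.419, 0.0], [0.419, -0.908, -0.0], [0.0, 0.0, -1.0]]
force: [0.7, 0.7, -2.2]
opening: 0.29
grasp_force: 30.0
```

{"fn": "drive_tool", "kwargs": {
  "deltas": "20 0 0 -1 0;20 0 0 -1 0;20 0 0 -1 0"
}}

```text
time_s: 7.3
position: [0.5256, -0.2587, 0.1362]
tcp_rot: [[0.908, 0.419, 0.001], [0.419, -0.908, -0.001], [0.001, 0.001, -1.0]]
force: [-0.6, 0.9, 4.6]
opening: 0.293
grasp_force: 30.0
```

Seated: the force reversed at TCP z≈0.136, as expected. I'll release, rise and look.

{"fn": "drive_tool", "kwargs": {
  "deltas": "30 0 0 0 0;45 0 0 0 0;60 0 0 0 0;70 0 0 0 0;70 0 0 0 0;70 0 0 40 0;70 0 0 80 0;70 0 40 110 0;70 0 90 110 0;70 0 140 110 0;70 0 190 110 0;70 0 240 110 0"
}}

```text
time_s: 8.5
position: [0.5249, -0.0169, 0.2456]
tcp_rot: [[0.909, 0.418, 0.001], [0.418, -0.909, -0.0], [0.0, 0.0, -1.0]]
force: [0.8, 0.5, 0.8]
opening: 0.801
grasp_force: 0.0
```

```bash
python3 - <<'E'
from h import *
a=shot('scene','s5.png');b=shot('top','t5.png')
for n,im in(('scene',a),('top',b)):
    q=proj(n,[.5255,-.2587,.12]); x,y=q.astype(int)
    st,c,m=green(n,im,(max(x-60,0),max(y-60,0),x+60,y+60)); print(n,st,c,'mouth exp',proj(n,[.5255,-.2587,.186]))
c1=cv2.resize(a[170:290,130:250,::-1],(400,400),interpolation=3);c2=cv2.resize(b[170:270,400:500,::-1],(400,400),interpolation=3)
A=cv2.imread('pics/scene0.png')[120:170,425:465];c3=cv2.resize(A,(160,200),interpolation=3)
o=np.zeros((600,800,3),np.uint8);o[:400,:400]=c1;o[:400,400:]=c2;o[400:,:160]=c3
cv2.imwrite('pics/crop7.png',o)
E
```

```text
scene [ 164  211   45   55 1621] [184.97347316 240.75632326] mouth exp [171.46686295 215.6672742 ]
top [ 434  211   42   35 1087] [453.1600736  227.84360626] mouth exp [470.31495321 222.78644563]
```

View pics/crop7.png

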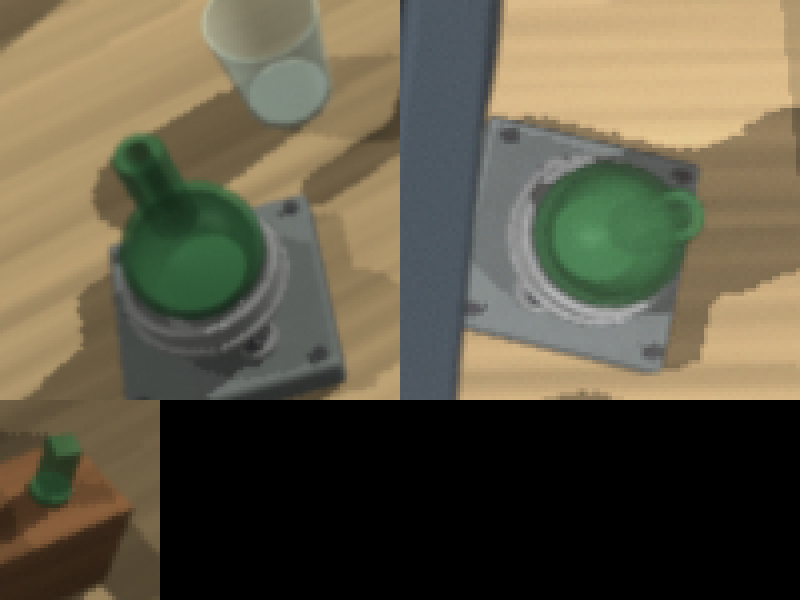

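Flask seated well: the mouth is at scene (172,215) and top (471,224), within about 1 px of expected. Next I'll work out the handle's yaw and the stopper's position.

```bash
python3 - <<'E'
from h import *
C=[(50,438),(75,433),(80,451),(55,456)]
P=[onz('scene',425+x/4,120+(y-400)/4,.104) for x,y in C]
for i in range(4):
    d=P[(i+1)%4]-P[i]; print(np.round(d[:2],4),np.degrees(np.arctan2(d[1],d[0])),np.linalg.norm(d))
print(np.mean(P,0))
print(onz('scene',172,215,.186),onz('top',471.2,224,.186))
s=bot.read_state();print(s['position'],s['joint_positions'])
E
```

```text
[0.0046 0.0137] 71.39821414091543 0.014507714268172003
[ 0.0113 -0.0069] -31.524423327917987 0.013205913042609575
[-0.0046 -0.0136] -108.73564697437078 0.014373373824685292
[-0.0113  0.0068] 149.0137966114603 0.01314371069473045
[0.5775453  0.29930056 0.104     ]
[ 0.52476809 -0.25750282  0.186     ] [ 0.52325207 -0.26012186  0.186     ]
[ 0.52379384 -0.01263797  0.24544397] [-13.70292891  18.71294379  92.50229096   0.14593988  68.89197814
  51.09673002]
```

Handle faces lie at about 65°/−25°. I'll turn the tool +40° (0.7 rad) so the closing axis is at −25°, and move over the stopper.

{"fn": "drive_tool", "kwargs": {
  "deltas": "50 53 314 0 0.7;50 53 314 0 0.7;50 53 314 0 0.7;50 53 314 0 0.7;50 53 314 0 0.7;50 53 314 0 0.7;50 53 314 0 0.7;50 53 314 0 0.7;50 53 314 0 0.7;50 53 314 0 0.7;50 53 314 0 0.7"
}}

```text
time_s: 9.7
position: [0.5784, 0.2934, 0.2456]
tcp_rot: [[0.427, 0.904, -0.0], [0.904, -0.427, -0.001], [-0.001, 0.0, -1.0]]
force: [-0.2, -0.3, 0.0]
opening: 0.576
grasp_force: 0.0
```

{"fn": "drive_tool", "kwargs": {
  "deltas": "50 -1 7 0 0;50 -1 7 -40 0;50 -1 7 -80 0;50 -1 7 -120 0;50 -1 7 -120 0;50 -1 7 -120 0;50 -1 7 -120 0"
}}

```text
time_s: 10.4
position: [0.5793, 0.303, 0.1281]
tcp_rot: [[0.425, 0.905, 0.005], [0.905, -0.425, 0.002], [0.003, 0.004, -1.0]]
force: [0.9, 0.0, 1.1]
opening: 0.574
grasp_force: 0.0
```

```bash
python3 - <<'E'
from h import *
a=shot('scene','s6.png');s=bot.read_state(); p=s['position'];R=s['tcp_rot'];print(p)
c=cv2.convertScaleAbs(cv2.resize(a[70:190,380:500,::-1],(600,600),interpolation=3),alpha=1.6,beta=10)
for k in(-.025,0,.025):
    q=proj('scene',p+R[:,1]*k); cv2.circle(c,(int((q[0]-380)*5),int((q[1]-70)*5)),3,(0,0,255),-1)
cv2.imwrite('pics/crop8.png',c)
E
```

```text
[0.57936714 0.3030737  0.1284048 ]
```

View pics/crop8.png

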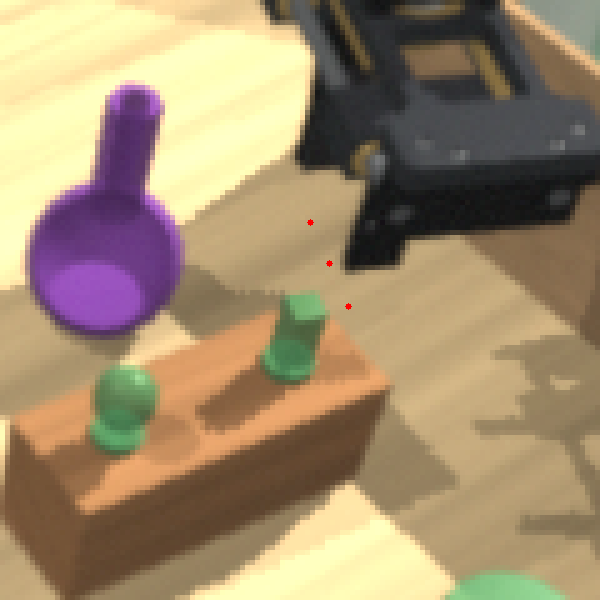

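The picture shows the tool over the square handle (303,303), with the ball stopper clear at (127,390). I'll lower beside the handle, feeling for the rack top to settle the true tip height.

{"fn": "drive_tool", "kwargs": {
  "deltas": "36 -2 -2 0 0;36 -2 -2 -20 0;36 -2 -2 -35 0;36 -2 -2 -48 0;36 -2 -2 -54 0;36 -2 -2 -54 0;36 -2 -2 -54 0"
}}

```text
time_s: 11.15
position: [0.5755, 0.3005, 0.0715]
tcp_rot: [[0.425, 0.905, 0.0], [0.905, -0.425, 0.0], [0.0, 0.0, -1.0]]
force: [0.5, -0.8, -0.9]
opening: 0.417
grasp_force: 0.0
```

{"fn": "drive_tool", "kwargs": {
  "deltas": "36 1 0 -2 0;36 1 0 -4 0;36 1 0 -5 0;36 1 0 -6 0"
}}

```text
time_s: 11.55
position: [0.5763, 0.3004, 0.0655]
tcp_rot: [[0.425, 0.905, 0.0], [0.905, -0.425, 0.0], [0.0, 0.0, -1.0]]
force: [-0.0, -0.0, 0.8]
opening: 0.41
grasp_force: 0.0
```

{"fn": "drive_tool", "kwargs": {
  "deltas": "36 0 0 -1 0;36 0 0 -1 0;36 0 0 -1 0"
}}

```text
time_s: 11.85
position: [0.5762, 0.3004, 0.0644]
tcp_rot: [[0.425, 0.905, -0.0], [0.905, -0.425, 0.0], [0.0, -0.0, -1.0]]
force: [-0.4, 0.4, 0.2]
opening: 0.419
grasp_force: 0.0
```

No contact at 64 mm, so the tips end higher than stated. I'll keep feeling downward.

{"fn": "drive_tool", "kwargs": {
  "deltas": "36 0 0 -1 0;36 0 0 -3 0;36 0 0 -4 0;36 0 0 -4 0"
}}

```text
time_s: 12.25
position: [0.576, 0.3003, 0.0602]
tcp_rot: [[0.425, 0.905, -0.0], [0.905, -0.425, -0.0], [-0.0, -0.0, -1.0]]
force: [-0.4, 0.2, 0.4]
opening: 0.411
grasp_force: 0.0
```

{"fn": "drive_tool", "kwargs": {
  "deltas": "25 0 0 0 0;15 0 0 0 0;8 0 0 0 0;8 0 0 0 0;8 0 0 0 0;8 0 0 0 0"
}}

```text
time_s: 12.85
position: [0.5762, 0.3004, 0.0605]
tcp_rot: [[0.425, 0.905, 0.0], [0.905, -0.425, 0.0], [0.0, -0.0, -1.0]]
force: [-0.2, -0.4, 0.1]
opening: 0.178
grasp_force: 29.9
```

```bash
python3 - <<'E'
from h import *
s=bot.read_state();print(s['position'],s['opening'],s['grasp_force'],s['force'],s['moment'])
E
```

```text
[0.57621557 0.30040644 0.06046255] 0.17790371364066523 29.929556250572205 [-0.18442633 -0.42176396  0.08544949] [-0.00824595 -0.06319293 -0.04962107]
```

Gripped: the opening is 15.5 mm, matching the 16 mm handle. I'll lift straight up.

{"fn": "drive_tool", "kwargs": {
  "deltas": "8 0 0 20 0;8 0 0 50 0;8 0 0 90 0;8 0 0 130 0;8 0 0 165 0;8 0 0 190 0;8 0 0 190 0;8 0 0 190 0;8 0 0 190 0"
}}

```text
time_s: 13.75
position: [0.5748, 0.2999, 0.2483]
tcp_rot: [[0.425, 0.905, -0.004], [0.905, -0.425, -0.001], [-0.003, -0.003, -1.0]]
force: [0.0, 1.0, -1.8]
opening: 0.178
grasp_force: 29.9
```

```bash
python3 - <<'E'
from h import *
s=bot.read_state();p=s['position'];R=s['tcp_rot'];print(p,s['opening'],s['grasp_force'],s['force'])
a=shot('scene','s7.png');b=shot('top','t7.png')
for n,im in(('scene',a),('top',b)):
    for z in(-.06,-.03,0,.02,.04):print(n,z,proj(n,p+[0,0,z]).round(1))
    m=cv2.inRange(cv2.cvtColor(im,cv2.COLOR_RGB2HSV),(50,70,25),(90,255,255));k,l,st,c=cv2.connectedComponentsWithStats(m)
    for i in range(1,k):
        if st[i,4]>10: print(st[i],c[i].round(1))
E
```

```text
[0.57481563 0.29991409 0.24826474] 0.17830887692484335 29.927637577056885 [ 0.03798225  1.00040861 -1.84924508]
scene -0.06 [450.2 100.2]
scene -0.03 [453.9  88.3]
scene 0 [458.   75.7]
scene 0.02 [460.8  66.8]
scene 0.04 [463.7  57.5]
[33  0  8  3 16] [35.9  0.6]
[ 65   0  25  23 327] [78.5 10. ]
[601   0  39  46 748] [625.1  20.3]
[43 10  7  5 19] [46. 12.]
[619  35  21  46 551] [632.   63.4]
[500  36  40  53 795] [520.4  60.7]
[451  54  15  42 191] [457.8  72.4]
[504  61   4   6  14] [505.9  63.5]
[399 144  12  17 148] [404.1 151.5]
[ 452  185   46   55 1372] [474.4 210.9]
[ 164  211   45   55 1621] [185.  240.7]
[   0  229   50   55 1731] [ 22.3 255.3]
top -0.06 [164.7 203.6]
top -0.03 [157.8 201. ]
top 0 [150.3 198.2]
top 0.02 [144.9 196.2]
top 0.04 [139.1 194. ]
[196 114  39  41 971] [214.5 134.2]
[132 188  22  16 212] [142.5 196. ]
[218 209  14  11 124] [224.4 214.2]
[ 434  211   42   35 1090] [453.2 227.8]
[ 575  284   45   34 1213] [597.3 299.8]
[595 326  45  36 649] [623.2 338.4]
```

The stopper is held upright, its flange about 5.5 mm above the TCP as computed. I'll check the rod's offset from the tool axis in both views.

```bash
python3 - <<'E'
from h import *
s=bot.read_state();p=s['position'];R=s['tcp_rot']
for n,f,box in(('scene','s7.png',(440,45,475,105)),('top','t7.png',(125,180,170,215))):
    im=cv2.imread('pics/'+f)[:,:,::-1].copy(); st,c,m=green(n,im,box,(45,50,25))
    ys,xs=np.nonzero(m); axis=np.array([proj(n,p+[0,0,z]) for z in np.linspace(-.055,.045,101)])
    # signed offset of mask centre from projected tool axis, by height
    Z=np.linspace(-.055,.045,101); P=np.c_[xs,ys].astype(float)
    d=np.linalg.norm(P[:,None]-axis[None],axis=2); k=d.argmin(1)
    t=(axis[-1]-axis[0])/np.linalg.norm(axis[-1]-axis[0]); nn=np.array([-t[1],t[0]])
    off=(P-axis[k])@nn; pxmm=np.linalg.norm(axis[0]-axis[-1])/100
    print(n,'normal',nn.round(2),st)
    for a in np.arange(-.05,.045,.0125):
        q=(Z[k]>=a)&(Z[k]<a+.0125)
        if q.sum()>2: print(round(a,4),q.sum(),off[q].mean().round(2),np.ptp(off[q]).round(1))
E
```

```text
scene normal [0.95 0.3 ] [451  54  15  42 201]
-0.05 11 -0.52 2.5
-0.0375 13 -0.6 2.3
-0.025 14 -0.66 2.3
-0.0125 16 -0.44 3.2
-0.0 71 -0.36 12.6
0.0125 43 -0.48 10.4
0.025 18 -4.35 3.1
0.0375 15 -4.61 3.5
top normal [ 0.35 -0.94] [131 188  30  17 243]
-0.0375 8 -1.51 2.5
-0.025 8 -1.48 1.9
-0.0125 17 -0.72 7.6
-0.0 43 -0.49 11.7
0.0125 46 -1.21 13.3
0.025 41 -0.81 10.4
0.0375 78 -0.72 10.7
```

The offset is about 0 within the camera bias, which matches that seen on the mouth. I'll carry the stopper over the mouth.

{"fn": "drive_tool", "kwargs": {
  "deltas": "8 0 0 12 0;8 -49 -559 12 0;8 -49 -559 12 0;8 -49 -559 12 0;8 -49 -559 12 0;8 -49 -559 12 0;8 -49 -559 12 0;8 -49 -559 12 0;8 -49 -559 12 0;8 -49 -559 12 0;8 -49 -559 12 0;8 -49 -559 12 0"
}}

```text
time_s: 15.05
position: [0.5279, -0.2497, 0.263]
tcp_rot: [[0.425, 0.905, 0.001], [0.905, -0.425, -0.0], [0.0, 0.001, -1.0]]
force: [0.3, 0.2, -0.7]
opening: 0.178
grasp_force: 29.9
```

```bash
python3 -c "
from h import *
print(bot.read_state()['position'])"
```

```text
[ 0.52791697 -0.24966531  0.26296734]
```

{"fn": "drive_tool", "kwargs": {
  "deltas": "8 -2 -9 -10 0;8 -2 -9 -18 0;8 -2 -9 -18 0;8 -2 -9 -18 0;8 -2 -9 -18 0"
}}

```text
time_s: 15.55
position: [0.5267, -0.2548, 0.2448]
tcp_rot: [[0.423, 0.906, 0.0], [0.906, -0.423, 0.0], [0.0, 0.0, -1.0]]
force: [-0.5, 0.9, -0.0]
opening: 0.178
grasp_force: 29.9
```

```bash
python3 - <<'E'
from h import *
s=bot.read_state();p=s['position'];print(p)
a=shot('scene','s8.png');b=shot('top','t8.png')
tip=p-[0,0,.0495]
for n,im in(('scene',a),('top',b)):
    q=proj(n,tip);print(n,'tip',q.round(1),'mouth',proj(n,[.5255,-.2588,.186]).round(1))
im=a; m=cv2.inRange(cv2.cvtColor(im,cv2.COLOR_RGB2HSV),(45,50,25),(90,255,255))
for y in range(180,225,2):
    xs=np.nonzero(m[y,130:230])[0]+130; print(y,(xs.min(),xs.max(),len(xs)) if len(xs) else '', proj('scene',p+[0,0,0]).round(0) if y==180 else '')
E
```

```text
[ 0.52668743 -0.25484531  0.24484925]
scene tip [172.2 211.9] mouth [171.4 215.7]
top tip [470.  221.6] mouth [470.4 222.8]
180 (np.int64(157), np.int64(161), 5) [162. 194.]
182 (np.int64(158), np.int64(162), 5) 
184 (np.int64(159), np.int64(163), 5) 
186 (np.int64(160), np.int64(166), 7) 
188 (np.int64(160), np.int64(167), 8) 
190 (np.int64(156), np.int64(168), 13) 
192 (np.int64(157), np.int64(167), 11) 
194 (np.int64(158), np.int64(166), 9) 
196 (np.int64(158), np.int64(165), 8) 
198 (np.int64(164), np.int64(166), 3) 
200 (np.int64(165), np.int64(167), 3) 
202 (np.int64(166), np.int64(168), 3) 
204 (np.int64(167), np.int64(170), 4) 
206 (np.int64(169), np.int64(170), 2) 
208 (np.int64(170), np.int64(172), 3) 
210 (np.int64(170), np.int64(174), 5) 
212 (np.int64(167), np.int64(177), 11) 
214 (np.int64(165), np.int64(179), 15) 
216 (np.int64(165), np.int64(180), 16) 
218 (np.int64(164), np.int64(181), 18) 
220 (np.int64(165), np.int64(182), 18) 
222 (np.int64(166), np.int64(183), 18) 
224 (np.int64(168), np.int64(190), 22)
```

{"fn": "drive_tool", "kwargs": {
  "deltas": "8 -1 -4 0 0;8 -1 -4 0 0;8 -1 -4 -3 0;8 -1 -4 -3 0"
}}

```text
time_s: 16.05
position: [0.5248, -0.2603, 0.241]
tcp_rot: [[0.425, 0.905, -0.001], [0.905, -0.425, 0.001], [0.0, -0.001, -1.0]]
force: [0.0, -0.3, -1.8]
opening: 0.18
grasp_force: 29.9
```

{"fn": "drive_tool", "kwargs": {
  "deltas": "8 0.5 1.5 0 0;8 0.5 1.5 -2 0;8 0.5 1.5 -5 0;8 0.5 1.5 -7 0;8 0.5 1.5 -9 0;8 0.5 1.5 -9 0"
}}

```text
time_s: 16.65
position: [0.5255, -0.2589, 0.232]
tcp_rot: [[0.425, 0.905, -0.001], [0.905, -0.425, 0.001], [0.0, -0.001, -1.0]]
force: [0.4, 0.2, -0.7]
opening: 0.181
grasp_force: 29.9
```

```bash
python3 -c "
from h import *
s=bot.read_state();print(s['position'],s['force'])"
```

```text
[ 0.52545619 -0.25885537  0.23200979] [ 0.44638197  0.15678505 -0.70654312]
```

Tip 3–4 mm inside the mouth, no contact force. I'll lower further.

{"fn": "drive_tool", "kwargs": {
  "deltas": "8 0 0 -2 0;8 0 0 -4 0;8 0 0 -6 0;8 0 0 -8 0;8 0 0 -8 0"
}}

```text
time_s: 17.15
position: [0.5255, -0.2588, 0.224]
tcp_rot: [[0.425, 0.905, -0.001], [0.905, -0.425, 0.0], [0.0, -0.001, -1.0]]
force: [-0.1, -1.3, -0.8]
opening: 0.179
grasp_force: 29.9
```

{"fn": "drive_tool", "kwargs": {
  "deltas": "8 0 0 -4 0;8 0 0 -8 0;8 0 0 -12 0;8 0 0 -16 0;8 0 0 -20 0;8 0 0 -24 0;8 0 0 -28 0;8 0 0 -32 0;8 0 0 -36 0;8 0 0 -38 0;8 0 0 -38 0;8 0 0 -38 0"
}}

```text
time_s: 18.35
position: [0.5258, -0.2591, 0.1865]
tcp_rot: [[0.425, 0.905, 0.0], [0.905, -0.425, -0.0], [-0.0, 0.0, -1.0]]
force: [1.0, -0.3, -0.4]
opening: 0.18
grasp_force: 29.9
```

Rod in, with no side load. Next I'll push down onto the rim and through the spring travel.

{"fn": "drive_tool", "kwargs": {
  "deltas": "8 0 0 -3 0;8 0 0 -6 0;8 0 0 -8 0;8 0 0 -10 0;8 0 0 -12 0;8 0 0 -12 0;8 0 0 -12 0"
}}

```text
time_s: 19.05
position: [0.5261, -0.2593, 0.1752]
tcp_rot: [[0.425, 0.905, 0.001], [0.905, -0.425, -0.001], [-0.0, 0.001, -1.0]]
force: [-0.3, 0.3, 5.6]
opening: 0.174
grasp_force: 29.9
```

{"fn": "drive_tool", "kwargs": {
  "deltas": "8 0 0 -2 0;8 0 0 -4 0;8 0 0 -6 0;8 0 0 -8 0;8 0 0 -8 0;8 0 0 -8 0"
}}

```text
time_s: 19.65
position: [0.5266, -0.2596, 0.1679]
tcp_rot: [[0.425, 0.905, 0.002], [0.905, -0.425, -0.002], [-0.001, 0.003, -1.0]]
force: [-1.3, 0.3, 8.5]
opening: 0.179
grasp_force: 30.0
```

{"fn": "drive_tool", "kwargs": {
  "deltas": "8 0 0 -1 0;8 0 0 -2 0;8 0 0 -2 0;8 0 0 -2 0"
}}

```text
time_s: 20.05
position: [0.5268, -0.2598, 0.1663]
tcp_rot: [[0.425, 0.905, 0.003], [0.905, -0.425, -0.002], [-0.001, 0.004, -1.0]]
force: [-1.2, 1.3, 9.0]
opening: 0.182
grasp_force: 30.0
```

{"fn": "drive_tool", "kwargs": {
  "deltas": "8 0 0 -1 0;8 0 0 -2 0;8 0 0 -2 0;8 0 0 -2 0"
}}

```text
time_s: 20.45
position: [0.5277, -0.2604, 0.1662]
tcp_rot: [[0.425, 0.905, 0.005], [0.905, -0.425, -0.004], [-0.001, 0.007, -1.0]]
force: [-2.0, 1.3, 17.4]
opening: 0.181
grasp_force: 30.1
```

```bash
python3 - <<'E'
from h import *
s=bot.read_state();p=s['position'];print(p,s['force'],s['moment'])
a=shot('scene','s9.png')
st,c,m=green('scene',a,(130,150,240,310));print(st,c)
st,c,m=green('scene',a,(130,150,240,310),(45,50,25));print(st,c)
for y in range(190,275,4):
    xs=np.nonzero(m[y])[0]; print(y,(xs.min(),xs.max()) if len(xs) else '',end=' ')
print([proj('scene',[.5255,-.259,z]).round(1).tolist() for z in(.042,.073,.172)])
E
```

```text
[ 0.52769063 -0.26039675  0.16624912] [-2.01927023  1.2570928  17.42820165] [0.25994724 0.2538798  0.0385811 ]
[ 169  206   42   63 1540] [187.38441558 244.84415584]
[ 168  206   43   63 1586] [187.38209332 244.65699874]
190  194  198  202  206 (np.int64(171), np.int64(172)) 210 (np.int64(170), np.int64(173)) 214 (np.int64(171), np.int64(176)) 218 (np.int64(173), np.int64(180)) 222 (np.int64(169), np.int64(182)) 226 (np.int64(171), np.int64(184)) 230 (np.int64(173), np.int64(198)) 234 (np.int64(174), np.int64(205)) 238 (np.int64(172), np.int64(207)) 242 (np.int64(170), np.int64(209)) 246 (np.int64(169), np.int64(210)) 250 (np.int64(169), np.int64(210)) 254 (np.int64(169), np.int64(209)) 258 (np.int64(171), np.int64(207)) 262 (np.int64(173), np.int64(204)) 266 (np.int64(178), np.int64(199)) 270  274  [[194.7, 256.2], [190.3, 248.5], [173.9, 220.3]]
```

The hard stop came at TCP z 0.1662 (0.1665 predicted) with 17 N, and the flask's body is sunk as expected at scene (189.5,248). I'll hand in while holding.

```bash
python3 -c "
from rig import bot
print(bot.hand_in())"
```

```text
the job is handed in; nothing more can be done
None
```

I handed the job in with the flask in the ring, the square-handled stopper fully in, and the cradle held on its stop at about 17 N; the hand-in call returned no verdict, so I can't confirm a pass.

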